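# Put the decorating tools away in the clay pot

### The job

Put the three tools away standing in the terracotta tool pot, handles down and working ends up: first the loop trimming tool, then the wooden paddle, and the glaze brush last. Lower each one by hand until you feel the end of its handle come down on the plaster in the bottom (or on a tool already there) before you let go - do not drop it in or ram it down. Keep the pot standing where it is, and do not disturb the other things on the bench.

Things in the scene. Friction and masses are not known exactly. Their poses are not given: they have to be found in the camera images.
- pot: Loose terracotta pot, 0.97 kg: 150 mm across, 115 mm high, wall 6 mm, mouth 134 mm wide inside (124 to 138 below). Origin: centre of its underside, z up. In its bottom is hard white plaster whose top lies anywhere from 20 to 46 mm above the underside, different each time and not measured: feel for it. It tips or slides if pushed sideways.
- plaster: The hard white plaster set in the bottom of the pot. Origin: the middle of its underside, 8 mm above the pot's underside and fixed to the pot; this does NOT tell where its top is (12 to 38 mm above this point).
- loop_tool: Loop trimming tool, 200 mm long: dark wood handle 132 mm long, 18 mm wide, 16 mm thick, then a brass ferrule (22 mm long) and a flat steel wire loop 42 mm wide (its working end). Origin: mid length and width, underside; x runs from the handle's end to the working end, z up. Lies flat, working end pointing away from the robot (within 0.9 rad of +x), in one of four places; 50 to 130 g.
- paddle: Pale wooden paddle, 190 mm long: handle 134 mm long, 20 mm wide, 16 mm thick, then a flat blade about 58 mm long, 46 mm wide, 12 mm thick (its working end). Origin: mid length and width, underside; x runs from the handle's end to the working end, z up. Lies flat, working end pointing away from the robot (within 0.9 rad of +x), in one of four places; 50 to 130 g.
- brush: Flat glaze brush, 190 mm long: green handle 124 mm long, 18 mm wide, 16 mm thick, then a steel ferrule (26 mm long, 44 mm wide) and pale bristles with dark blue tips (rigid; its working end). Origin: mid length and width, underside; x runs from the handle's end to the working end, z up. Lies flat, working end pointing away from the robot (within 0.9 rad of +x), in one of four places; 50 to 130 g.
- loop_tool_butt (a point): Middle of the free end of the loop trimming tool's handle (8 mm above its underside); axes as the tool's.
- loop_tool_head (a point): Middle of the tip of the loop trimming tool's working end (8 mm above its underside); axes as the tool's.
- paddle_butt (a point): Middle of the free end of the wooden paddle's handle (8 mm above its underside); axes as the tool's.
- paddle_head (a point): Middle of the tip of the wooden paddle's working end (8 mm above its underside); axes as the tool's.
- brush_butt (a point): Middle of the free end of the glaze brush's handle (8 mm above its underside); axes as the tool's.
- brush_head (a point): Middle of the tip of the glaze brush's working end (8 mm above its underside); axes as the tool's.
- dish: Bystander, loose: low white bowl, 100 wide, 28 high mm. Origin: centre of its underside.
- tile: Bystander, loose: painted square tile, 80 x 80 x 10 mm. Origin: centre of its underside.
- saucer_pot: Bystander, loose: small terracotta bowl, 86 wide, 40 high mm. Origin: centre of its underside.
- glaze_jar: Bystander, loose: grey jar with a yellow cap, 64 wide, 85 high mm. Origin: centre of its underside.
- mug: Bystander, loose: white mug, 80 wide, 85 high mm. Origin: centre of its underside.
- slip_jar: Bystander, loose: terracotta-coloured jar, 68 wide, 75 high mm. Origin: centre of its underside.

How it is judged:
By the outcome, as a careful person would: the job done as asked, in the order asked, and still so for the second after the job is handed in, with the robot touching nothing.
It also fails if it takes over 72 s, if anything falls off the work surface, if the arm or the gripper's body presses on something with over 40 N, if the wrist force passes 120 N, or if a joint passes its speed limit or range.

### The arm

A 7-joint arm with a two-finger parallel gripper is mounted at the origin on the work surface. World frame = base frame: x ahead of the robot, y to its left, z up, the work surface at z = 0. Lengths are in m, angles in rad, forces in N, time in s.
With the tool pointing down it reaches from about 0.425 to 0.925 m from the base axis. Payload 6.8 kg.
Tool frame: the origin (TCP) lies midway between the tips of the shut fingers; the grasp point (between the pads) lies 19 mm behind it; z points along the fingers, y is the line along which they close (so a half turn about z gives the same grasp; the last joint's range is limited). The gripper opens to 85 mm and grips with 20 to 120 N. Pads are 22 mm wide; open, the fingers measure 114 mm over their backs; the gripper's body (76 mm by 85 mm) begins 54 mm behind the grasp point. The pads swing forward as they close: fully open they stand 13 mm farther back than shut.
Start: joints at [1.181, 0.477, 0.022, 1.555, -0.011, 1.109, -0.083], TCP at [0.188, -0.648, 0.231] pointing down, gripper open.
Joint ranges: [-2.96, 2.96], [-0.34, 2.1], [-1.41, 1.46], [0.24, 2.44], [-1.37, 4.51], [0.17, 1.92], [-2.96, 2.96]. Speed limits (rad/s): [2.39, 2.39, 3.14, 3.14, 3.14, 3.14, 3.14].

### API

Orientations are given as a rotation vector (axis times angle).
In Python, from bench import r gives the robot as it stands.
- The arm moves only by the tool servo_tool, never from a script. Its arguments are lists of equal length, an entry for each row: "turn": the turn, a rotation vector about the world's x, y, z in units of 5 degrees (1.0 is 5 degrees), a list of three; "slide": the shift along the world's x, y, z in units of 30 mm (1.0 is 30 mm), a list of three; "hand": the opening, from 0 (shut) to 1 (fully open). In form: {"turn": [[rx, ry, rz], ...], "slide": [[dx, dy, dz], ...], "hand": [hand, ...]}. A call has 1 to 8 rows; each row is the pose to reach, as a shift and turn from the pose commanded when the call began; what a row does not reach only later rows make up. A row lasts 1/8 s, in which the tool goes at most 62.5 mm and 10.7 degrees, less where a joint would pass 70% of its speed; a pose out of reach is approached as far as the arm can. A call with a gripper value outside its range is refused whole. The fingers move at their own pace and stop on an object; "squeeze" is the grip in N (left out, the last holds). Time passes only in rows, so rows that repeat a pose let the fingers close. It gives the time, the measured TCP pose, the force, the opening and the grip force at its end, in the units of the state.
- r.get_obs(): the state, without advancing time (a new reading comes with each control period).
- r.grab_frame(name): name is "side" or "top" or "wrist"; returns (picture, depth): 420x560x3 uint8, red, green, blue; 420x560 float32, m along the optical axis (not along the pixel's ray), 0 where there is no reading.
- r.get_calibration(name): a dict with "fovy" (degrees; the focal length in pixels is half the picture's height over the tangent of half this angle, whatever the lens; pixels are square), "cx", "cy" (the principal point, pixels), "R" (3x3) and "t" (3): a world point X has camera coordinates R X + t. Camera axes: x right, y down, z forward; pixel columns grow to the right and rows downward; lengths in m; the calibration is good to about 2 mm. A picture is of the moment at which its call begins: read the wrist's pose just before it. get_calibration takes no time and is no camera call; for the wrist camera it gives the pose at the moment of the call.
- r.hand_in(): hands the job in; it is judged then, once.
The state is a dict: "clock": time; "joints": joint angles; "qvel": joint speeds; "tau": joint torques, N m; "tcp_pos": TCP position; "orientation": TCP orientation; "contact_force": force on the tool from outside, world axes, zero at the start; "moment": the same for the moment, N m; "grip_width": finger opening in m; "gripper_force": force on a finger pad.
Only numpy, scipy, OpenCV 4.12 (cv2) and the standard library are available. Lean on these libraries where they do the work, as an engineer would, in place of code of your own. Each camera call takes 0.05 s, during which the arm holds its last target. There are 200 camera calls.

## Working session

There is one attempt and no reset: what is moved stays moved. The work goes in short steps, Python scripts to look and compute and a tool call to move; the robot and the scene stay as the last step left them, time stands still between calls to the robot, and variables do not carry over. Pictures are saved under pics/ and viewed, at most 12 in all, crops included, and the job is handed in when it is done.

Besides the shell and the picture viewer there is one more tool, called after "Emit:" as name(argument=value, ...) on one line, values as JSON. servo_tool: Moves the arm, as the interface text tells. Its arguments: {"type":"object","properties":{"turn":{"type":"array"},"slide":{"type":"array"},"hand":{"type":"array"},"squeeze":{"type":"number"}},"required":["turn","slide","hand"]}

```bash
mkdir -p pics; ls
python3 - <<'E'
from bench import r
import cv2,numpy as np
o=r.get_obs();print(o)
ims=[]
for n in("top","side"):
    p,d=r.grab_frame(n);c=r.get_calibration(n);print(n,c)
    np.savez(f"pics/{n}0.npz",p=p,d=d);cv2.imwrite(f"pics/{n}0.png",cv2.resize(p[:,:,::-1],(800,600)))
E
```

```text
pics
{'clock': 0.0, 'joints': array([ 1.18087854,  0.47781607,  0.02235136,  1.55645258, -0.0114738 ,
        1.10933479, -0.08310364]), 'qvel': array([-0.00054168, -0.00099596,  0.00110509,  0.00126906,  0.00017706,
       -0.00069556,  0.00050212]), 'tau': array([-2.93574494e-04, -5.96452475e+01,  1.60752553e+00, -2.81201220e+01,
        1.23534122e-02,  9.31507180e-03,  6.46067818e-06]), 'tcp_pos': array([ 0.18752101, -0.64779994,  0.23031479]), 'orientation': array([-3.10863702e+00, -4.40987545e-01,  6.77011049e-04]), 'contact_force': array([0.02501832, 0.4154481 , 0.3049776 ]), 'moment': array([-0.04191157, -0.03333218, -0.00648619]), 'gripper_force': 0.0, 'grip_width': 0.08566210581193778}
top {'fovy': 55.26778003907523, 'cx': 278.0121779960711, 'cy': 203.50919331203337, 'R': array([[ 0.02592174, -0.99958945, -0.01220597],
       [-0.98743225, -0.02369844, -0.156256  ],
       [ 0.15590259,  0.01610299, -0.98764117]]), 't': array([-0.03070945,  0.56872717,  1.27538662])}
side {'fovy': 42.50894068239246, 'cx': 280.38867166745723, 'cy': 203.8422399538905, 'R': array([[-0.9243049 , -0.3810039 , -0.0222816 ],
       [-0.19325042,  0.51756632, -0.83353427],
       [ 0.32911201, -0.76613388, -0.55201826]]), 't': array([0.50767645, 0.18140295, 1.54455372])}
```

View pics/top0.png

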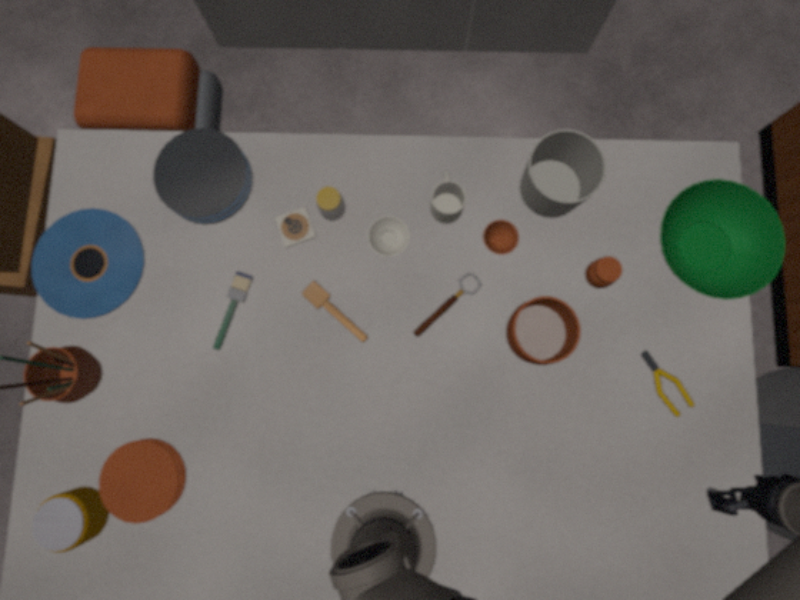

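View pics/side0.png

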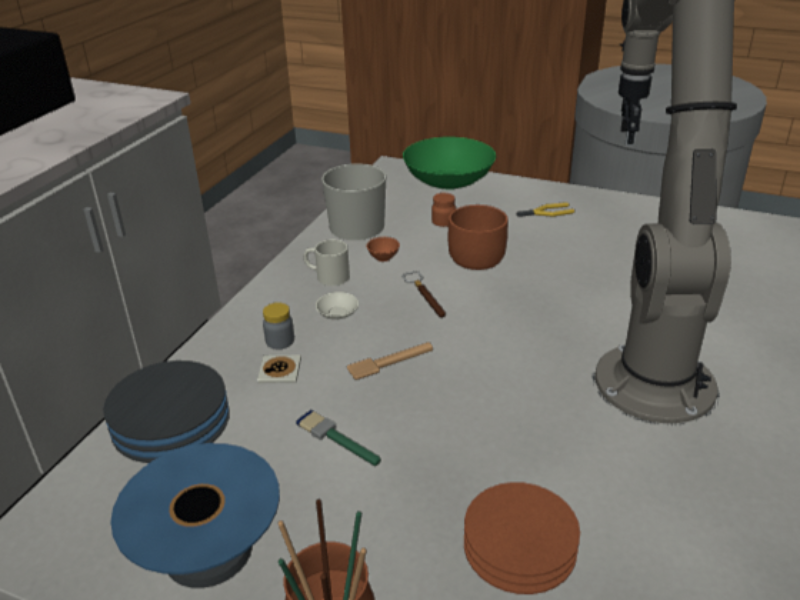

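The top view (800x600 scale) shows the loop tool from (417,333) to (480,282), the paddle from (365,340) to (308,285), the brush from (217,347) to (243,273), and the pot at (543,330). The side view agrees with this.

```bash
cat > h.py <<'E'
import numpy as np,cv2
def ray(c,uv,z):
    f=210/np.tan(np.radians(c["fovy"]/2)); uv=np.atleast_2d(uv).astype(float)
    d=np.c_[(uv[:,0]-c["cx"])/f,(uv[:,1]-c["cy"])/f,np.ones(len(uv))]@c["R"]
    o=-c["R"].T@c["t"]; return o+d*((z-o[2])/d[:,2])[:,None]
def tool(p,c,box,z=.012,thr=28):
    u0,v0,u1,v1=box; s=p[v0:v1,u0:u1].astype(float)
    bg=np.median(s.reshape(-1,3),0); dv=np.abs((s-bg)).max(2); chroma=np.ptp(s-bg,axis=2)
    m=((chroma>12)|(dv>thr)).astype(np.uint8)
    n,l,st,_=cv2.connectedComponentsWithStats(m); k=1+np.argmax(st[1:,4]); v,u=np.nonzero(l==k)
    P=ray(c,np.c_[u+u0,v+v0],z)[:,:2]; m0=P.mean(0); w=np.linalg.svd(P-m0,full_matrices=False)[2][0]
    if w[0]<0:w=-w
    t=(P-m0)@w; n_=np.array([-w[1],w[0]]); h=t<t.min()+.11   # refit to handle only
    mh=P[h].mean(0); w=np.linalg.svd(P[h]-mh,full_matrices=False)[2][0]; w*=np.sign(w[0])
    t=(P-mh)@w; a,b=np.percentile(t,[.3,99.7]); 
    return dict(butt=mh+a*w,head=mh+b*w,len=b-a,yaw=np.arctan2(w[1],w[0]),n=len(P))
E
python3 - <<'E'
from bench import r
from h import *
c=r.get_calibration("top");z=np.load("pics/top0.npz");p=z["p"];d=z["d"]
for n,b in dict(loop=(284,186,342,240),paddle=(206,190,262,244),brush=(145,185,183,250)).items():
    print(n,tool(p,c,b))
# pot rim by depth
f=210/np.tan(np.radians(c["fovy"]/2));v,u=np.mgrid[190:270,340:420]
D=d[190:270,340:420];X=np.stack([(u-c["cx"])/f*D,(v-c["cy"])/f*D,D],-1)-c["t"];X=X@c["R"]
m=(X[...,2]>.105)&(X[...,2]<.125);print(m.sum())
P=np.float32(X[m][:,:2]);(cx,cy),R=cv2.minEnclosingCircle(P);print("pot",cx,cy,R)
A=np.c_[2*P,np.ones(len(P))];s=np.linalg.lstsq(A,(P**2).sum(1),rcond=None)[0];print("fit",s[:2],np.sqrt(s[2]+s[0]**2+s[1]**2))
q=np.hypot(*(X[...,:2]-[cx,cy]).transpose(2,0,1))<.035;print("plaster z",np.percentile(X[q][:,2],[10,50,90]))
E
```

```text
loop {'butt': array([ 0.47234372, -0.05897086]), 'head': array([ 0.58112363, -0.16952361]), 'len': np.float64(0.15509667939049654), 'yaw': np.float64(-0.7934808333633443), 'n': 248}
paddle {'butt': array([0.4587691 , 0.05679673]), 'head': array([0.57982033, 0.19968512]), 'len': np.float64(0.18727117239913676), 'yaw': np.float64(0.8679455531693551), 'n': 488}
brush {'butt': array([0.4274655 , 0.40407588]), 'head': array([0.54694492, 0.36666252]), 'len': np.float64(0.12520020091857198), 'yaw': np.float64(-0.30346465225176655), 'n': 220}
339
pot 0.4830784201622009 -0.34104713797569275 0.07350457459688187
fit [ 0.48298792 -0.34090186] 0.06974255663831151
plaster z [0.0279629  0.03134474 0.03478744]
```

Emit:
servo_tool(turn=[[0, 0, 1], [0, 0, 2], [0, 0, 3], [0, 0, 4], [0, 0, 5], [0, 0, 6], [0, 0, 6], [0, 0, 6]], slide=[[1, 1.4, 0], [2, 2.8, 0], [3, 4.2, 0], [4, 5.6, 0], [5, 7, 0], [6, 8.4, 0], [7, 9.8, 0], [7, 9.8, 0]], hand=[0.6, 0.6, 0.6, 0.6, 0.6, 0.6, 0.6, 0.6], squeeze=60)

```text
clock: 1.1
tcp_pos: [0.4005, -0.3501, 0.2312]
orientation: [-2.884, -1.242, -0.002]
contact_force: [-1.3, -0.1, -0.6]
grip_width: 0.0512
gripper_force: 0.0
```

```bash
cat > log.py <<'E'
from bench import r
import numpy as np,json
np.set_printoptions(precision=4,suppress=True)
o=r.get_obs()
open("log.jsonl","a").write(json.dumps([list(map(float,o[k])) for k in("joints","tcp_pos","orientation")])+"\n")
print(o["clock"],o["joints"],o["tcp_pos"],o["orientation"],o["contact_force"],o["grip_width"])
E
python3 log.py
```

```text
1.1 [ 0.8002  0.2554 -0.2342  1.8837  0.067   1.0104 -0.2198] [ 0.4005 -0.3501  0.2312] [-2.8843 -1.2421 -0.0023] [-1.3025 -0.1271 -0.5852] 0.0511920757713829
```

Emit:
servo_tool(turn=[[0, 1, 0], [0, 2, 0], [0, 3, 0], [0, 4, 0], [0, 5, 0], [0, 5, 0]], slide=[[1, 1, 0], [2, 2.5, 0], [3, 4, 0], [4, 5.5, 0], [5.1, 7.2, 0], [5.1, 7.2, 0]], hand=[0.6, 0.6, 0.6, 0.6, 0.6, 0.6])

```text
clock: 1.85
tcp_pos: [0.5531, -0.1323, 0.229]
orientation: [-2.67, -1.153, 0.594]
contact_force: [-0.1, -0.5, -0.1]
grip_width: 0.0511
gripper_force: 0.0
```

```bash
python3 log.py
```

```text
1.85 [ 0.3056  0.5738 -0.3072  1.4905  0.1674  1.544  -0.7895] [ 0.5531 -0.1323  0.229 ] [-2.6695 -1.1529  0.5943] [-0.1447 -0.4767 -0.0741] 0.051116573650881056
```

Emit:
servo_tool(turn=[[1, -1, 0], [2, -3, 0], [4, -5, 0], [5, -6, 0], [5, -6, 0]], slide=[[0, 0, 0], [0, 0, 0], [0, 0, 0], [0, 0, 0], [0, 0, 0]], hand=[0.6, 0.6, 0.6, 0.6, 0.6])

```text
clock: 2.48
tcp_pos: [0.5472, -0.145, 0.2297]
orientation: [-2.502, -1.191, -0.352]
contact_force: [-0.5, -0.8, 0.4]
grip_width: 0.0512
gripper_force: 0.0
```

```bash
python3 log.py
```

```text
2.475 [ 0.7505  0.4158 -0.4736  1.7642 -0.2738  1.0765 -0.2359] [ 0.5472 -0.145   0.2297] [-2.5021 -1.1913 -0.3522] [-0.4819 -0.8086  0.3563] 0.051237129557219145
```

```bash
cat > fk.py <<'E'
import numpy as np,json,itertools
from scipy.optimize import least_squares
from scipy.spatial.transform import Rotation as R
def fk(q,p,s):
    o1,o7,d1,d3,d5,d7,a2,a4,a6=p; q=np.array(q)*s; q[0]+=o1;q[6]+=o7
    M=np.eye(3);t=np.zeros(3)
    for i,(ax,tr) in enumerate([("z",(0,0,d1)),("y",(a2,0,d3)),("z",(0,0,0)),("y",(a4,0,d5)),("z",(0,0,0)),("y",(a6,0,0)),("z",(0,0,d7))]):
        M=M@R.from_euler(ax,q[i]).as_matrix(); t=t+M@np.array(tr)
    return t,M
def res(p,s,D):
    e=[]
    for q,x,w in D:
        t,M=fk(q,p,s); e+=list((t-x)*3)+list((R.from_matrix(M).inv()*R.from_rotvec(w)).as_rotvec())
    return np.array(e)
if __name__=="__main__":
    D=[json.loads(l) for l in open("log.jsonl")]
    D.append([[1.18087854,.47781607,.02235136,1.55645258,-.0114738,1.10933479,-.08310364],[.18752101,-.64779994,.23031479],[-3.10863702,-.440987545,.000677]])
    out=[]
    for ss in itertools.product([1,-1],repeat=3):
        s=np.array([-1,1,ss[0],1,ss[1],1,ss[2]])
        for o7 in(0,1.57,3.14,-1.57):
            f=least_squares(res,[0,o7,.3,.4,.4,.2,0,0,0],args=(s,D),max_nfev=60);out.append((f.cost,list(s),f.x))
    out.sort(key=lambda t:t[0])
    for c in out[:3]:print(c[0],c[1],np.round(c[2],4))
    json.dump([[int(i) for i in out[0][1]],list(out[0][2])],open("fk.json","w"))
E
python3 fk.py
```

```text
0.0028525483738306395 [np.int64(-1), np.int64(1), np.int64(-1), np.int64(1), np.int64(-1), np.int64(1), np.int64(-1)] [-0.0906  1.4844  0.3292  0.5543  0.473   0.3278  0.0452  0.0469  0.0262]
0.002852548373830647 [np.int64(-1), np.int64(1), np.int64(-1), np.int64(1), np.int64(-1), np.int64(1), np.int64(-1)] [-0.0906  1.4844  0.3292  0.5543  0.473   0.3278  0.0452  0.0469  0.0262]
0.002852548373830659 [np.int64(-1), np.int64(1), np.int64(-1), np.int64(1), np.int64(-1), np.int64(1), np.int64(-1)] [-0.0906  1.4844  0.3292  0.5543  0.473   0.3278  0.0452  0.0469  0.0262]
```

```bash
cat > ik.py <<'E'
import numpy as np,json
from fk import *
s,p=json.load(open("fk.json"));s=np.array(s)
lo=np.array([-2.96,-.34,-1.41,.24,-1.37,.17,-2.96])+.06;hi=np.array([2.96,2.1,1.46,2.44,4.51,1.92,2.96])-.06
def pose(phi,beta,sg):
    z=np.array([np.cos(beta)*np.cos(phi),np.cos(beta)*np.sin(phi),-np.sin(beta)]);y=sg*np.array([-np.sin(phi),np.cos(phi),0]);return np.c_[np.cross(y,z),y,z]
def ik(x,M,seeds,w=.002):
    best=None
    for q0 in seeds:
        q0=np.clip(q0,lo+.01,hi-.01)
        f=least_squares(lambda q:np.r_[(fk(q,p,s)[0]-x)*3,(R.from_matrix(fk(q,p,s)[1]).inv()*R.from_matrix(M)).as_rotvec(),w*(q-q0)],q0,bounds=(lo,hi),max_nfev=80)
        e=np.linalg.norm(f.fun[:6])
        if best is None or e<best[0]-1e-2:best=(e,f.x)
    return best
E
python3 - <<'E'
from ik import *
rng=np.random.default_rng(0)
cur=np.array([.75,.416,-.474,1.764,-.274,1.077,-.236])
seeds=[cur]+[np.r_[rng.uniform(-.5,1.5),rng.uniform(-.2,1.2),rng.uniform(-1,1),rng.uniform(1.2,2.3),b,1.,rng.uniform(-2.5,2.5)] for b in(1.5,2.5,3.1,.5,4)]
np.set_printoptions(precision=2,suppress=True)
for sg in(1,-1):
  for ph in range(-180,180,30):
    for be in(20,45):
        e,q=ik([.483,-.341,.14],pose(np.radians(ph),np.radians(be),sg),seeds)
        if e<.03:print(sg,ph,be,round(e,3),q,np.abs(q-cur).max().round(2))
E
```

```text
1 -180 45 0.0 [ 0.3   0.86  0.1   1.32  0.26  1.69 -1.24] 1.01
1 -150 20 0.0 [ 0.06  0.99  0.17  1.37  0.65  1.75 -1.05] 0.93
1 -150 45 0.0 [ 0.2   0.76  0.05  1.52  0.53  1.45 -1.03] 0.81
1 -120 20 0.0 [-0.03  0.86  0.08  1.73  1.01  1.43 -1.13] 1.28
1 -120 45 0.0 [ 0.17  0.64 -0.06  1.8   0.85  1.18 -0.94] 1.13
1 -90 20 0.0 [ 0.16  0.78 -0.26  2.12  1.59  1.39 -1.39] 1.86
1 -90 45 0.0 [ 0.34  0.53 -0.32  2.1   1.32  0.98 -0.98] 1.59
1 -60 20 0.022 [ 0.87  1.11 -1.02  2.38  2.37  1.86 -1.06] 2.64
1 -60 45 0.0 [ 0.86  0.57 -0.86  2.33  1.88  0.96 -0.92] 2.15
1 -30 45 0.0 [ 1.46  0.84 -1.35  2.38  2.16  0.84 -0.32] 2.43
1 0 20 0.0 [ 1.93  1.38 -1.35  2.35  2.91  0.3   0.06] 3.19
1 0 45 0.0 [ 1.71  0.83 -1.32  2.23  1.57  0.23  0.85] 1.84
1 30 45 0.0 [ 1.75  1.05 -1.35  1.92  0.42  0.65  2.53] 2.76
1 60 20 0.0 [ 1.02  0.9  -0.05  1.6  -0.9   1.57 -2.21] 1.97
1 60 45 0.0 [ 0.83  0.68  0.09  1.7  -0.77  1.3  -2.32] 2.09
1 90 20 0.0 [ 0.94  1.04 -0.2   1.26 -0.54  1.86 -2.26] 2.02
1 90 45 0.0 [ 0.72  0.8   0.1   1.44 -0.52  1.58 -2.14] 1.91
1 120 45 0.0 [ 0.58  0.88  0.11  1.27 -0.28  1.7
[... 631 characters left out ...]
 0.9   2.18] 2.42
-1 -30 45 0.0 [ 1.45  0.82 -1.32  2.38  2.17  0.82  2.79] 3.03
-1 0 20 0.0 [ 1.91  1.31 -1.26  2.36  3.27  0.3   2.83] 3.55
-1 0 45 0.006 [ 1.48  0.58 -0.79  2.28  4.45  0.23  1.1 ] 4.72
-1 30 20 0.0 [ 1.6   0.94 -0.72  1.95 -0.94  0.84  0.83] 1.07
-1 30 45 0.0 [ 1.45  0.67 -0.71  1.96 -0.62  0.66  0.33] 0.7
-1 60 20 0.0 [ 1.41  1.03 -0.68  1.57 -0.51  1.32  0.61] 0.84
-1 60 45 0.0 [ 1.28  0.76 -0.6   1.68 -0.38  1.11  0.47] 0.7
-1 90 20 0.0 [ 1.17  1.13 -0.64  1.24 -0.29  1.77  0.65] 0.88
-1 90 45 0.0 [ 1.12  0.88 -0.59  1.42 -0.14  1.47  0.65] 0.89
-1 120 45 0.0 [ 0.95  0.95 -0.58  1.25  0.09  1.74  0.92] 1.15
-1 150 45 0.0 [ 0.77  0.96 -0.54  1.21  0.32  1.86  1.27] 1.51
```

```bash
cat > plan.py <<'E'
from bench import r
from ik import *
np.set_printoptions(precision=2,suppress=True)
D=np.radians
def grasp(butt,yaw,dist,alpha=15,sg=1,z=.005):
    "TCP pose gripping a flat tool dist from its butt, gripper leaning alpha over the head"
    u=np.array([np.cos(yaw),np.sin(yaw),0]);a=D(alpha);zg=-np.sin(a)*u+np.array([0,0,-np.cos(a)])
    y=sg*np.array([-u[1],u[0],0]);pos=np.r_[butt,z]+dist*u; return pos,np.c_[np.cross(y,zg),y,zg]
def place(butt,phi,lean,dist,alpha=15,sg=1,off=.002):
    "TCP pose with the tool's butt centre at butt (3), head leaning by lean towards phi"
    M=pose(phi,D(alpha+lean),sg); l=D(lean); ax=np.array([np.sin(l)*np.cos(phi),np.sin(l)*np.sin(phi),np.cos(l)])
    return butt+dist*ax+off*M[:,2],M
def go(pos,M,chk=True):
    o=r.get_obs();d=(np.array(pos)-o["tcp_pos"])/.03
    t=(R.from_matrix(M)*R.from_rotvec(o["orientation"]).inv()).as_rotvec()/D(5)
    print("slide",d,"turn",t,"clock",round(o["clock"],2))
    if chk:print("ik",ik(np.array(pos),M,[o["joints"]]))
E
python3 - <<'E'
from plan import *
x,M=grasp([.4723,-.0590],-.7935,.115)
go(x+[0,0,.075],M);go(x,M)
E
```

```text
slide [ 0.19  0.13 -4.99] turn [-1.32 -2.62 16.33] clock 2.48
ik (np.float64(4.661684159642611e-06), array([ 0.64,  0.72, -0.64,  1.7 ,  0.29,  1.08,  0.7 ]))
slide [ 0.19  0.13 -7.49] turn [-1.32 -2.62 16.33] clock 2.48
ik (np.float64(4.629296980735507e-06), array([ 0.61,  0.82, -0.59,  1.71,  0.34,  0.97,  0.68]))
```

Emit:
servo_tool(turn=[[-0.2, -0.4, 2], [-0.4, -0.8, 4], [-0.6, -1.2, 6], [-0.8, -1.6, 8], [-1, -2, 10], [-1.1, -2.2, 12.5], [-1.2, -2.5, 15], [-1.3, -2.6, 16.3]], slide=[[0.2, 0.1, -0.6], [0.2, 0.1, -1.2], [0.2, 0.1, -1.8], [0.2, 0.1, -2.4], [0.2, 0.1, -3], [0.2, 0.1, -3.6], [0.2, 0.1, -4.3], [0.2, 0.1, -5]], hand=[0.6, 0.6, 0.6, 0.6, 0.6, 0.6, 0.6, 0.6])

```text
clock: 3.48
tcp_pos: [0.5572, -0.136, 0.0805]
orientation: [-1.1, -2.677, -0.141]
contact_force: [-0.4, 0.4, 0.6]
grip_width: 0.051
gripper_force: 0.0
```

```bash
python3 log.py; python3 fk.py
python3 - <<'E'
from plan import *
import cv2
from h import *
x,M=grasp([.4723,-.0590],-.7935,.115)
c=r.get_calibration("wrist");p,d=r.grab_frame("wrist");cv2.imwrite("pics/w1.png",p[:,:,::-1])
go(x,M)
E
```

```text
3.475 [ 0.6583  0.7018 -0.6414  1.7106  0.2688  1.0686  0.7313] [ 0.5572 -0.136   0.0805] [-1.1002 -2.6774 -0.1407] [-0.439   0.3979  0.5653] 0.05102482286203362
0.003582725460385441 [np.int64(-1), np.int64(1), np.int64(-1), np.int64(1), np.int64(-1), np.int64(1), np.int64(-1)] [-0.0906  1.4841  0.3167  0.5527  0.4746  0.3263  0.0332  0.0379  0.0201]
0.0035827254603854617 [np.int64(-1), np.int64(1), np.int64(-1), np.int64(1), np.int64(-1), np.int64(1), np.int64(-1)] [-0.0906  1.4841  0.3167  0.5527  0.4746  0.3263  0.0332  0.0379  0.0201]
0.0035827254603854946 [np.int64(-1), np.int64(1), np.int64(-1), np.int64(1), np.int64(-1), np.int64(1), np.int64(-1)] [-0.0906  1.4841  0.3167  0.5527  0.4746  0.3263  0.0332  0.0379  0.0201]
slide [-0.1  -0.24 -2.44] turn [ 0.   -0.05 -0.27] clock 3.52
ik (np.float64(8.408472628726827e-07), array([ 0.61,  0.81, -0.58,  1.72,  0.33,  0.96,  0.69]))
```

View pics/w1.png

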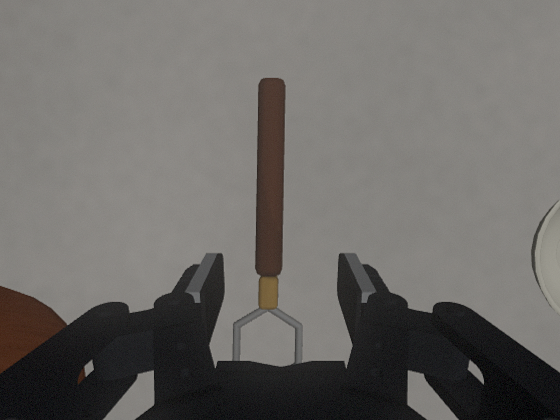

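The wrist view shows the loop tool's handle at columns 257-284, rows 78-275. It sits between the fingers, and the small sideways offset matches the correction I computed.

Emit:
servo_tool(turn=[[0, 0, -0.3], [0, 0, -0.3], [0, 0, -0.3], [0, 0, -0.3], [0, 0, -0.3], [0, 0, -0.3], [0, 0, -0.3], [0, 0, -0.3]], slide=[[-0.1, -0.25, -0.8], [-0.1, -0.25, -1.6], [-0.1, -0.25, -2.2], [-0.1, -0.25, -2.4], [-0.1, -0.25, -2.4], [-0.1, -0.25, -2.4], [-0.1, -0.25, -2.4], [-0.1, -0.25, -2.4]], hand=[0.6, 0.6, 0.6, 0.6, 0.6, 0, 0, 0], squeeze=60)

```text
clock: 4.53
tcp_pos: [0.5543, -0.1431, 0.0103]
orientation: [-1.143, -2.661, -0.15]
contact_force: [-0.9, -0.4, 5.7]
grip_width: 0.0157
gripper_force: 58.9
```

Emit:
servo_tool(turn=[[0, 0, 0], [0, 0, 0], [0, 0, 0], [0, 0, 0]], slide=[[0, 0, 0], [0, 0, 0.3], [0, 0, 1], [0, 0, 2]], hand=[0, 0, 0, 0])

```text
clock: 5.03
tcp_pos: [0.5534, -0.1428, 0.0705]
orientation: [-1.142, -2.659, -0.15]
contact_force: [1.0, -0.5, -1.0]
grip_width: 0.0159
gripper_force: 58.5
```

```bash
python3 log.py
python3 - <<'E'
from plan import *
pot=np.array([.483,-.341])
ph=D(-150);b=np.r_[pot+.033*np.array([np.cos(ph),np.sin(ph)]),.06]
x,M=place(b,ph,15,.115)
go(x+[0,0,.12],M);go(x,M)
E
```

```text
5.025 [ 0.6695  0.7106 -0.632   1.7208  0.2657  1.0464  0.7198] [ 0.5534 -0.1428  0.0705] [-1.1419 -2.659  -0.1498] [ 1.0054 -0.5062 -1.0003] 0.015874284063798885
slide [-4.21 -7.68  7.32] turn [-16.8    2.41 -17.31] clock 5.03
ik (np.float64(8.573549513338772e-06), array([ 0.22,  0.64,  0.04,  1.54,  0.72,  1.74, -0.95]))
slide [-4.21 -7.68  3.32] turn [-16.8    2.41 -17.31] clock 5.03
ik (np.float64(9.102072797320322e-06), array([ 0.15,  0.8 ,  0.15,  1.56,  0.65,  1.57, -1.03]))
```

Emit:
servo_tool(turn=[[0, 0, 0], [-1, 0.1, -1], [-2.2, 0.3, -2.3], [-3.4, 0.5, -3.5], [-4.6, 0.7, -4.7], [-5.8, 0.8, -6], [-7.1, 1, -7.3], [-8.4, 1.2, -8.6]], slide=[[0, 0, 1], [0, 0, 2.2], [-0.4, -0.8, 3.6], [-0.9, -1.7, 5], [-1.4, -2.6, 6], [-2, -3.6, 7], [-2.6, -4.8, 7.3], [-3.2, -6, 7.3]], hand=[0, 0, 0, 0, 0, 0, 0, 0])

```text
clock: 6.02
tcp_pos: [0.4577, -0.3233, 0.2912]
orientation: [2.222, 2.055, -0.784]
contact_force: [0.9, -0.2, -1.3]
grip_width: 0.0158
gripper_force: 58.6
```

```bash
python3 log.py
python3 - <<'E'
from plan import *
pot=np.array([.483,-.341])
ph=D(-150);b=np.r_[pot+.033*np.array([np.cos(ph),np.sin(ph)]),.06]
x,M=place(b,ph,15,.115,off=-.002)
go(x+[0,0,.12],M)
E
```

```text
6.025 [ 0.5131  0.375  -0.3382  1.6806  0.5332  1.4473 -0.0599] [ 0.4577 -0.3233  0.2912] [ 2.2224  2.0552 -0.7836] [ 0.8738 -0.1753 -1.3348] 0.015793272358350045
slide [-0.92 -1.61  0.03] turn [-8.34  1.21 -8.69] clock 6.03
ik (np.float64(4.963053946880281e-06), array([ 0.25,  0.64, -0.02,  1.53,  0.73,  1.76, -0.97]))
```

Emit:
servo_tool(turn=[[-1.2, 0.2, -1.2], [-2.4, 0.3, -2.5], [-3.6, 0.5, -3.7], [-4.8, 0.7, -5], [-6, 0.9, -6.2], [-7.2, 1, -7.5], [-8.3, 1.2, -8.7], [-8.3, 1.2, -8.7]], slide=[[-0.1, -0.2, 0], [-0.2, -0.4, 0], [-0.3, -0.6, 0], [-0.5, -0.8, 0], [-0.6, -1.1, 0], [-0.8, -1.4, 0], [-0.9, -1.6, 0], [-0.9, -1.6, 0]], hand=[0, 0, 0, 0, 0, 0, 0, 0])

```text
clock: 7.02
tcp_pos: [0.4308, -0.3707, 0.2879]
orientation: [2.44, 0.66, -1.403]
contact_force: [-0.4, 0.3, -1.0]
grip_width: 0.0158
gripper_force: 58.7
```

```bash
python3 log.py
python3 - <<'E'
from plan import *
import cv2
pot=np.array([.483,-.341])
ph=D(-150);b=np.r_[pot+.033*np.array([np.cos(ph),np.sin(ph)]),.06]
x,M=place(b,ph,15,.115,off=-.002)
go(x,M)
p1,d=r.grab_frame("side");np.savez("pics/s1.npz",p=p1,d=d)
p2,d=r.grab_frame("top");np.savez("pics/t1.npz",p=p2,d=d)
im=np.hstack([cv2.resize(p1[90:240,270:420],(400,400)),cv2.resize(p2[160:310,290:440],(400,400))])
cv2.imwrite("pics/v1.png",im[:,:,::-1])
E
```

```text
7.025 [ 0.2902  0.6402 -0.0726  1.5337  0.681   1.8224 -0.9638] [ 0.4308 -0.3707  0.2879] [ 2.4401  0.6605 -1.4028] [-0.3898  0.2566 -1.0353] 0.015756579034583267
slide [-0.02 -0.03 -3.86] turn [-0.12  0.01  0.  ] clock 7.03
ik (np.float64(1.256138644098658e-06), array([ 0.28,  0.79, -0.06,  1.56,  0.74,  1.64, -1.12]))
```

View pics/v1.png

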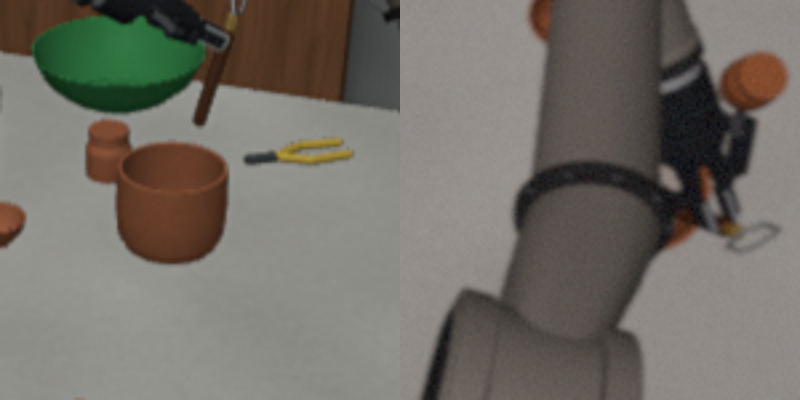

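The loop tool is held leaning slightly, butt down. The butt is at crop (200,122), which is side pixel (345,136), above the pot. I'll check that against the expected butt position.

```bash
cat >> plan.py <<'E'
def proj(X,cam="side"):
    c=r.get_calibration(cam);f=210/np.tan(np.radians(c["fovy"]/2));q=c["R"]@np.array(X)+c["t"];return np.array([c["cx"]+f*q[0]/q[2],c["cy"]+f*q[1]/q[2]])
def butt_now(phi,lean,dist,alpha=15,off=-.002):
    o=r.get_obs();x,M=place(np.zeros(3),phi,lean,dist,alpha,1,off);return o["tcp_pos"]-x
E
python3 - <<'E'
from plan import *
b=butt_now(D(-150),15,.115);print(b.round(4),proj(b),proj(b+[.01,0,0]),proj(b+[0,.01,0]),proj(b+[0,0,.01]))
E
```

```text
[ 0.46 -0.36  0.18] [343.52 135.05] [340.74 134.61] [342.67 136.26] [343.64 132.43]
```

Emit:
servo_tool(turn=[[-0.1, 0, 0], [-0.1, 0, 0], [-0.1, 0, 0], [-0.1, 0, 0], [-0.1, 0, 0], [-0.1, 0, 0]], slide=[[0, 0, -1], [0, 0, -2], [0, 0, -3], [0, 0, -3.8], [0, 0, -4.2], [0, 0, -4.2]], hand=[0, 0, 0, 0, 0, 0])

```text
clock: 7.88
tcp_pos: [0.4305, -0.3708, 0.1616]
orientation: [2.432, 0.652, -1.404]
contact_force: [-0.2, 0.9, -0.1]
grip_width: 0.0155
gripper_force: 58.7
```

Emit:
servo_tool(turn=[[0, 0, 0], [0, 0, 0]], slide=[[0, 0, -0.1], [0, 0, -0.1]], hand=[0, 0])

```text
clock: 8.12
tcp_pos: [0.431, -0.371, 0.1598]
orientation: [2.433, 0.651, -1.4]
contact_force: [-0.1, 0.1, -0.7]
grip_width: 0.0154
gripper_force: 58.7
```

Emit:
servo_tool(turn=[[0, 0, 0], [0, 0, 0]], slide=[[0, 0, -0.1], [0, 0, -0.1]], hand=[0, 0])

```text
clock: 8.38
tcp_pos: [0.4307, -0.3708, 0.1563]
orientation: [2.432, 0.652, -1.402]
contact_force: [0.7, -0.2, -0.7]
grip_width: 0.0156
gripper_force: 58.7
```

Run:
```python
from plan import *
print(butt_now(D(-150),15,.115).round(4),r.get_obs()["contact_force"])
```

```text
[ 0.46 -0.36  0.04] [ 0.74 -0.18 -0.65]
```

Emit:
servo_tool(turn=[[0, 0, 0], [0, 0, 0], [0, 0, 0]], slide=[[0, 0, -0.07], [0, 0, -0.15], [0, 0, -0.15]], hand=[0, 0, 0])

```text
clock: 8.75
tcp_pos: [0.4306, -0.3708, 0.1515]
orientation: [2.432, 0.652, -1.402]
contact_force: [0.7, -0.2, 0.0]
grip_width: 0.0158
gripper_force: 58.7
```

Emit:
servo_tool(turn=[[0, 0, 0], [0, 0, 0], [0, 0, 0]], slide=[[0, 0, -0.05], [0, 0, -0.1], [0, 0, -0.1]], hand=[0, 0, 0])

```text
clock: 9.12
tcp_pos: [0.4306, -0.3709, 0.1487]
orientation: [2.432, 0.652, -1.402]
contact_force: [0.0, -0.1, -1.1]
grip_width: 0.0152
gripper_force: 58.7
```

Emit:
servo_tool(turn=[[0, 0, 0], [0, 0, 0], [0, 0, 0]], slide=[[0, 0, -0.05], [0, 0, -0.1], [0, 0, -0.1]], hand=[0, 0, 0])

```text
clock: 9.5
tcp_pos: [0.4302, -0.3716, 0.1475]
orientation: [2.43, 0.649, -1.405]
contact_force: [-0.0, 0.7, 7.9]
grip_width: 0.0157
gripper_force: 59.1
```

Emit:
servo_tool(turn=[[0, 0, 0], [0, 0, 0], [0, 0, 0], [0, 0, 0], [0, 0, 0], [0, 0, 0], [0, 0, 0], [0, 0, 0]], slide=[[0, 0, 0.05], [0, 0, 0.05], [0, 0, 0.05], [0.3, 0.17, 0.25], [0.9, 0.5, 0.65], [1.6, 0.9, 1.1], [2.3, 1.3, 1.6], [3, 1.7, 2]], hand=[0.45, 0.45, 0.45, 0.45, 0.45, 0.45, 0.45, 0.45])

```text
clock: 10.5
tcp_pos: [0.5221, -0.3189, 0.2067]
orientation: [2.433, 0.652, -1.4]
contact_force: [0.4, 0.0, 0.5]
grip_width: 0.0387
gripper_force: 0.0
```

```bash
python3 log.py
python3 - <<'E'
from plan import *
import cv2
p1,d=r.grab_frame("side")
cv2.imwrite("pics/v2.png",cv2.resize(p1[60:240,200:440],(800,600))[:,:,::-1])
x,M=grasp([.4588,.0568],.868,.118,alpha=12,sg=1,z=.005)
go(x+[0,0,.12],M)
x,M=grasp([.4588,.0568],.868,.118,alpha=12,sg=-1,z=.005)
go(x+[0,0,.12],M)
E
```

```text
10.5 [ 0.1963  0.8397 -0.0818  1.3582  0.6271  1.8512 -1.0568] [ 0.5221 -0.3189  0.2067] [ 2.433   0.6522 -1.4004] [0.3647 0.0463 0.4981] 0.03865601086422954
slide [ 0.33 15.45 -2.75] turn [-14.86 -12.47 -26.49] clock 10.55
ik (np.float64(0.37871524055850353), array([-1.1 ,  1.01,  1.4 ,  1.95, -1.09,  1.27, -2.9 ]))
slide [ 0.33 15.45 -2.75] turn [ 6.16 -7.33  3.68] clock 10.55
ik (np.float64(6.925442251154567e-06), array([-0.11,  0.55, -0.44,  1.78,  0.36,  1.08, -1.42]))
```

View pics/v2.png

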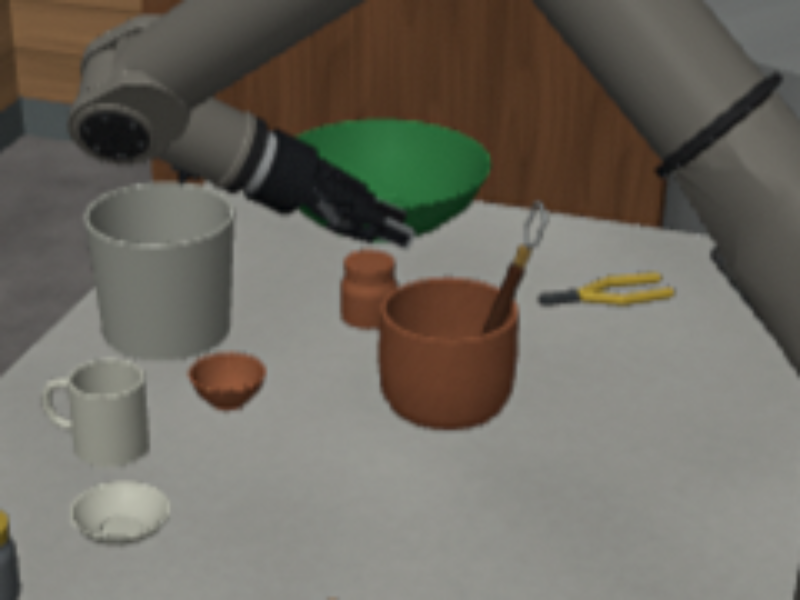

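The loop tool now stands in the pot, leaning on its rim with its head at crop (537,220). The pot and its neighbours haven't moved. Next is the paddle, using the grasp side that turns q7 the right way.

Run:
```python
from plan import *
def M_(y,a=0,u=0):
    return grasp([0,0],D(y-90),0,a)[1]
x1=np.array([.52,-.10,.27]);M1=M_(40)
x2,M2=grasp([.4588,.0568],.868,.118,alpha=12,sg=1);x2=x2+[0,0,.1]
go(x1,M1)
t=(R.from_matrix(M2)*R.from_matrix(M1).inv()).as_rotvec()/D(5);print((x2-x1)/.03,t)
e,q=ik(x1,M1,[r.get_obs()["joints"]]);print(q);e,q=ik(x2,M2,[q]);print(e,q)
ph=D(-88);b=np.r_[.483+.033*np.cos(ph),-.341+.033*np.sin(ph),.035];x3,M3=place(b,ph,15,.118,12)
print(ik(x3,M3,[np.array([.3,.6,-.3,2,1.4,1.1,-1])]))
```

```text
slide [-0.18  7.22  2.08] turn [13.24 -2.3  17.94] clock 10.55
ik (np.float64(1.74904246026965e-05), array([ 0.69,  0.28, -0.76,  1.83,  0.21,  1.11,  0.56]))
[ 0.5   8.23 -5.5 ] [ 0.01  2.73 19.87]
[ 0.69  0.28 -0.76  1.83  0.21  1.11  0.56]
4.996348722915128e-06 [ 0.18  0.74 -0.93  1.77  0.68  1.21  1.43]
(np.float64(3.8064973863247854e-06), array([ 0.3 ,  0.66, -0.22,  2.13,  1.66,  1.17, -1.23]))
```

Emit:
servo_tool(turn=[[0, 0, 0], [0.6, -0.1, 0.8], [1.8, -0.3, 2.4], [3, -0.5, 4], [4.2, -0.7, 5.6], [5.4, -0.9, 7.2], [6.6, -1.1, 8.9], [7.8, -1.3, 10.5]], slide=[[0.4, 0.3, 1.2], [0.4, 0.8, 2.2], [0.3, 1.6, 2.2], [0.2, 2.6, 2.2], [0, 3.6, 2.2], [0, 4.6, 2.2], [0, 5.6, 2.2], [0, 6.2, 2.2]], hand=[0.6, 0.6, 0.6, 0.6, 0.6, 0.6, 0.6, 0.6])

```text
clock: 11.55
tcp_pos: [0.521, -0.1312, 0.2723]
orientation: [2.03, 2.126, -0.696]
contact_force: [0.0, -0.6, 0.3]
grip_width: 0.0515
gripper_force: 0.0
```

Emit:
servo_tool(turn=[[1.2, -0.2, 1.6], [2.4, -0.4, 3.2], [3.6, -0.6, 4.9], [4.8, -0.9, 6.5], [5.4, -1, 7.4], [5.4, -1, 7.4]], slide=[[0, 0.2, 0], [-0.1, 0.4, 0], [-0.1, 0.6, 0], [-0.1, 0.8, 0], [-0.1, 1, 0], [-0.1, 1, 0]], hand=[0.6, 0.6, 0.6, 0.6, 0.6, 0.6])

```text
clock: 12.3
tcp_pos: [0.5174, -0.1048, 0.2721]
orientation: [1.331, 2.837, -0.018]
contact_force: [-0.4, 0.2, 0.3]
grip_width: 0.0516
gripper_force: 0.0
```

```bash
python3 log.py
python3 - <<'E'
from plan import *
x2,M2=grasp([.4588,.0568],.868,.118,alpha=12,sg=1)
go(x2+[0,0,.07],M2)
E
```

```text
12.3 [ 0.5677  0.2444 -0.58    1.829   0.1641  1.1104  0.6219] [ 0.5174 -0.1048  0.2721] [ 1.3308  2.8373 -0.0185] [-0.43    0.2246  0.2688] 0.051613089384952876
slide [ 0.59  8.39 -6.57] turn [ 0.11  2.89 19.9 ] clock 12.3
ik (np.float64(4.535513131315412e-06), array([ 0.11,  0.73, -0.8 ,  1.79,  0.65,  1.12,  1.46]))
```

Emit:
servo_tool(turn=[[0, 0.3, 2], [0, 0.6, 4], [0, 0.9, 6], [0, 1.2, 8], [0, 1.5, 10], [0, 1.8, 12], [0, 2.1, 14], [0, 2.4, 16]], slide=[[0.1, 1.2, 0], [0.2, 2.4, -0.5], [0.3, 3.6, -1], [0.4, 4.8, -2], [0.5, 6, -3], [0.6, 7, -4], [0.6, 7.8, -5], [0.6, 8.4, -5]], hand=[0.6, 0.6, 0.6, 0.6, 0.6, 0.6, 0.6, 0.6])

```text
clock: 13.3
tcp_pos: [0.5343, 0.1493, 0.1193]
orientation: [0.783, -2.867, 0.13]
contact_force: [0.8, 0.3, -0.2]
grip_width: 0.0512
gripper_force: 0.0
```

Emit:
servo_tool(turn=[[0, 0.2, 2], [0, 0.5, 3.9], [0, 0.5, 3.9], [0, 0.5, 3.9]], slide=[[0, 0, -0.5], [0, 0, -1.2], [0, 0, -1.6], [0, 0, -1.6]], hand=[0.6, 0.6, 0.6, 0.6])

```text
clock: 13.8
tcp_pos: [0.5353, 0.1481, 0.0731]
orientation: [1.239, -2.677, 0.149]
contact_force: [0.1, -0.4, 0.1]
grip_width: 0.051
gripper_force: 0.0
```

```bash
python3 log.py
python3 - <<'E'
from plan import *
import cv2
x2,M2=grasp([.4588,.0568],.868,.118,alpha=12,sg=1,z=.004)
go(x2,M2)
p,d=r.grab_frame("wrist");cv2.imwrite("pics/w2.png",p[:,:,::-1])
E
```

```text
13.8 [ 0.1606  0.7305 -0.8447  1.7949  0.6586  1.1437  1.4639] [0.5353 0.1481 0.0731] [ 1.2393 -2.6767  0.1491] [ 0.0534 -0.3705  0.0779] 0.05096040157959053
slide [-0.01 -0.04 -2.3 ] turn [ 0.12  0.08 -0.01] clock 13.8
ik (np.float64(1.271663552083853e-06), array([ 0.09,  0.84, -0.77,  1.8 ,  0.75,  1.04,  1.38]))
```

View pics/w2.png

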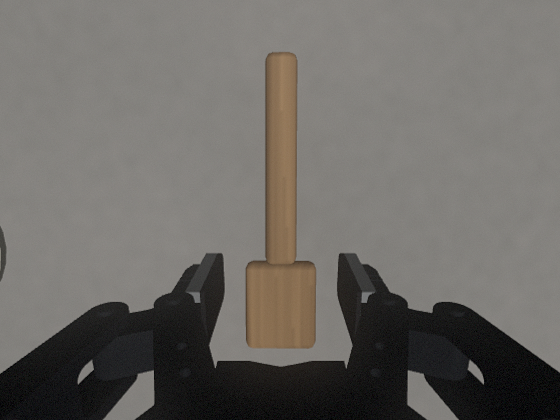

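The paddle handle is at columns 265-297, centred between the fingers. The blade begins at row 262, so I'll grip 5 mm further back.

Emit:
servo_tool(turn=[[0.1, 0.1, 0], [0.1, 0.1, 0], [0.1, 0.1, 0], [0.1, 0.1, 0], [0.1, 0.1, 0], [0.1, 0.1, 0], [0.1, 0.1, 0], [0.1, 0.1, 0]], slide=[[-0.1, -0.15, -0.8], [-0.1, -0.15, -1.6], [-0.1, -0.15, -2.1], [-0.1, -0.15, -2.2], [-0.1, -0.15, -2.2], [-0.1, -0.15, -2.2], [-0.1, -0.15, -2.2], [-0.1, -0.15, -2.2]], hand=[0.6, 0.6, 0.6, 0.6, 0.6, 0, 0, 0], squeeze=60)

```text
clock: 14.85
tcp_pos: [0.5333, 0.144, 0.0087]
orientation: [1.245, -2.673, 0.132]
contact_force: [-0.3, 1.0, 4.7]
grip_width: 0.0179
gripper_force: 60.1
```

Emit:
servo_tool(turn=[[0, 0, 0], [0, 0, 0], [0, 0, 0], [0, 0, -1], [0, 0, -3], [0, 0, -5], [0, 0, -7], [0, 0, -9]], slide=[[0, 0, 0], [0, 0, 0.5], [0, 0, 2], [0, 0, 3.8], [0, -1, 5.5], [-0.1, -2.5, 7.2], [-0.1, -4, 8], [-0.2, -5.5, 8.4]], hand=[0, 0, 0, 0, 0, 0, 0, 0])

```text
clock: 15.85
tcp_pos: [0.5272, -0.0227, 0.2625]
orientation: [0.119, -2.932, 0.013]
contact_force: [0.3, -0.4, -0.6]
grip_width: 0.0179
gripper_force: 59.4
```

```bash
python3 log.py
python3 - <<'E'
from plan import *
for pd in(-88,-80):
    ph=D(pd);b=np.r_[.483+.033*np.cos(ph),-.341+.033*np.sin(ph),.15];x3,M3=place(b,ph,15,.113,12,off=0)
    go(x3,M3)
E
```

```text
15.85 [ 0.5274  0.4335 -0.8003  1.6862  0.2765  1.3641  1.3083] [ 0.5272 -0.0227  0.2625] [ 0.1186 -2.9324  0.0128] [ 0.2538 -0.3789 -0.622 ] 0.017928921006794832
slide [ -1.4  -12.68  -0.11] turn [-10.97 -12.32 -15.58] clock 15.85
ik (np.float64(2.262707201154512e-05), array([ 0.58,  0.5 , -0.6 ,  2.1 ,  1.57,  1.32, -0.98]))
slide [ -1.11 -12.65  -0.11] turn [ -9.92 -12.85 -14.27] clock 15.85
ik (np.float64(2.4216335401738582e-05), array([ 0.71,  0.5 , -0.74,  2.16,  1.71,  1.3 , -0.96]))
```

Emit:
servo_tool(turn=[[-0.9, -1, -1.3], [-1.8, -2, -2.6], [-2.7, -3, -3.9], [-3.6, -4.1, -5.2], [-4.6, -5.1, -6.5], [-5.5, -6.1, -7.8], [-6.4, -7.2, -9.1], [-7.3, -8.2, -10.4]], slide=[[-0.1, -1, 0.5], [-0.2, -2, 1], [-0.3, -3.2, 1.5], [-0.4, -4.4, 1.5], [-0.5, -5.6, 1.5], [-0.7, -6.8, 1.5], [-0.8, -8, 1.5], [-0.9, -9, 1.5]], hand=[0, 0, 0, 0, 0, 0, 0, 0])

```text
clock: 16.85
tcp_pos: [0.4987, -0.2925, 0.3058]
orientation: [1.151, 2.292, -0.737]
contact_force: [-0.3, -0.2, -0.8]
grip_width: 0.0179
gripper_force: 59.4
```

Emit:
servo_tool(turn=[[-0.9, -1, -1.3], [-1.8, -2, -2.6], [-2.7, -3, -3.9], [-3.6, -4.1, -5.2], [-3.6, -4.1, -5.2], [-3.6, -4.1, -5.2], [-3.6, -4.1, -5.2]], slide=[[-0.1, -0.8, 0], [-0.2, -1.6, 0], [-0.3, -2.6, 0], [-0.5, -3.7, 0], [-0.5, -3.7, 0], [-0.5, -3.7, 0], [-0.5, -3.7, 0]], hand=[0, 0, 0, 0, 0, 0, 0])

```text
clock: 17.73
tcp_pos: [0.4852, -0.4016, 0.3057]
orientation: [1.518, 1.582, -0.923]
contact_force: [-0.0, 0.4, 0.1]
grip_width: 0.0179
gripper_force: 59.5
```

```bash
python3 log.py
python3 - <<'E'
from plan import *
import cv2
ph=D(-88);b=np.r_[.483+.033*np.cos(ph),-.341+.033*np.sin(ph),.055];x3,M3=place(b,ph,15,.113,12,off=0)
go(x3,M3)
p1,d=r.grab_frame("side");cv2.imwrite("pics/v3.png",cv2.resize(p1[60:240,200:440],(800,600))[:,:,::-1])
x0,_=place(np.zeros(3),ph,15,.113,12,off=0);b=r.get_obs()["tcp_pos"]-x0
print(b,(proj(b)-[200,60])*800/240)
E
```

```text
17.725 [ 0.4432  0.3327 -0.3998  2.0686  1.384   1.253  -0.7416] [ 0.4852 -0.4016  0.3057] [ 1.5179  1.5816 -0.9225] [-0.023   0.3728  0.0771] 0.017875401131990792
slide [-0.   -0.05 -4.72] turn [-0.12 -0.04 -0.05] clock 17.73
ik (np.float64(5.3488122073676465e-06), array([ 0.4 ,  0.65, -0.36,  2.13,  1.66,  1.25, -1.19]))
[ 0.48 -0.37  0.2 ] [457.2  222.32]
```

View pics/v3.png

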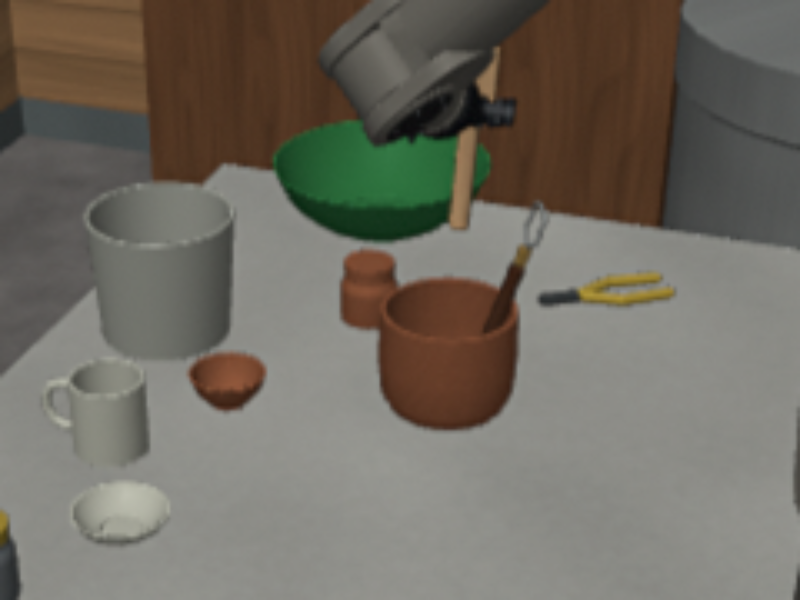

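The paddle's butt is at crop (459,227) and the prediction was (457,222), so the held pose is right. Lowering it.

Emit:
servo_tool(turn=[[-0.1, 0, 0], [-0.1, 0, 0], [-0.1, 0, 0], [-0.1, 0, 0], [-0.1, 0, 0], [-0.1, 0, 0], [-0.1, 0, 0]], slide=[[0, 0, -1], [0, 0, -2], [0, 0, -3], [0, 0, -4], [0, 0, -4.5], [0, 0, -4.8], [0, 0, -4.9]], hand=[0, 0, 0, 0, 0, 0, 0])

```text
clock: 18.65
tcp_pos: [0.485, -0.4024, 0.1581]
orientation: [1.513, 1.574, -0.93]
contact_force: [0.2, 1.1, 0.3]
grip_width: 0.0178
gripper_force: 59.5
```

Emit:
servo_tool(turn=[[0, 0, 0], [0, 0, 0], [0, 0, 0]], slide=[[0, 0, -0.05], [0, 0, -0.1], [0, 0, -0.1]], hand=[0, 0, 0])

```text
clock: 19.02
tcp_pos: [0.4848, -0.4024, 0.1551]
orientation: [1.513, 1.574, -0.93]
contact_force: [-0.0, 0.4, 0.2]
grip_width: 0.018
gripper_force: 59.5
```

Emit:
servo_tool(turn=[[0, 0, 0], [0, 0, 0], [0, 0, 0]], slide=[[0, 0, -0.05], [0, 0, -0.1], [0, 0, -0.1]], hand=[0, 0, 0])

```text
clock: 19.4
tcp_pos: [0.4846, -0.4024, 0.1516]
orientation: [1.513, 1.575, -0.931]
contact_force: [0.1, -0.0, 0.2]
grip_width: 0.0178
gripper_force: 59.5
```

Emit:
servo_tool(turn=[[0, 0, 0], [0, 0, 0], [0, 0, 0]], slide=[[0, 0, -0.05], [0, 0, -0.1], [0, 0, -0.1]], hand=[0, 0, 0])

```text
clock: 19.77
tcp_pos: [0.4847, -0.4024, 0.1486]
orientation: [1.513, 1.575, -0.931]
contact_force: [0.1, 0.8, -0.5]
grip_width: 0.0179
gripper_force: 59.5
```

Emit:
servo_tool(turn=[[0, 0, 0], [0, 0, 0], [0, 0, 0]], slide=[[0, 0, -0.03], [0, 0, -0.06], [0, 0, -0.06]], hand=[0, 0, 0])

```text
clock: 20.15
tcp_pos: [0.4848, -0.4027, 0.1476]
orientation: [1.513, 1.573, -0.931]
contact_force: [-0.4, -0.4, 3.6]
grip_width: 0.0179
gripper_force: 59.6
```

Emit:
servo_tool(turn=[[0, 0, 0], [0, 0, 0]], slide=[[0, 0, -0.03], [0, 0, -0.03]], hand=[0, 0])

```text
clock: 20.4
tcp_pos: [0.4849, -0.4031, 0.1474]
orientation: [1.512, 1.572, -0.932]
contact_force: [-0.9, -0.8, 6.2]
grip_width: 0.0179
gripper_force: 59.8
```

Emit:
servo_tool(turn=[[0, 0, 0], [0, 0, 0], [0, 0, 0], [0, 0, 0], [0, 0, 0], [0, 0, 0], [0, 0, 0], [0, 0, 0]], slide=[[0, 0, 0.05], [0, 0, 0.05], [0, 0, 0.05], [0, 0.35, 0.15], [0, 1, 0.45], [0, 1.9, 0.95], [-0.1, 2.8, 1.4], [-0.1, 3.6, 1.9]], hand=[0.45, 0.45, 0.45, 0.45, 0.45, 0.45, 0.45, 0.45])

```text
clock: 21.4
tcp_pos: [0.4816, -0.2925, 0.2035]
orientation: [1.512, 1.576, -0.93]
contact_force: [0.4, 0.2, -0.6]
grip_width: 0.0383
gripper_force: 0.0
```

```bash
python3 log.py
python3 - <<'E'
from plan import *
import cv2
p1,d=r.grab_frame("side");p2,d=r.grab_frame("top")
im=np.hstack([cv2.resize(p1[80:230,240:390],(400,400)),cv2.resize(p2[160:310,290:440],(400,400))]);cv2.imwrite("pics/v4.png",im[:,:,::-1])
B=[.4275,.4041];yw=-.3035
for sg in(1,-1):
    x,M=grasp(B,yw,.106,alpha=12,sg=sg,z=.008);go(x+[0,0,.1],M)
E
```

```text
21.4 [ 0.2596  0.5117 -0.469   2.1581  1.3499  1.4068 -1.0694] [ 0.4816 -0.2925  0.2035] [ 1.512   1.5764 -0.9297] [ 0.375   0.1554 -0.639 ] 0.038348400820326145
slide [ 1.5  22.11 -3.21] turn [12.55  9.62 11.87] clock 21.5
ik (np.float64(2.038238496137184e-05), array([ 0.03,  0.99, -1.18,  1.56,  0.73,  1.27,  0.03]))
slide [ 1.5  22.11 -3.21] turn [  7.17  -9.37 -20.32] clock 21.5
ik (np.float64(8.444141708738688e-06), array([-0.26,  0.71, -0.58,  1.58,  0.22,  1.08, -2.73]))
```

View pics/v4.png

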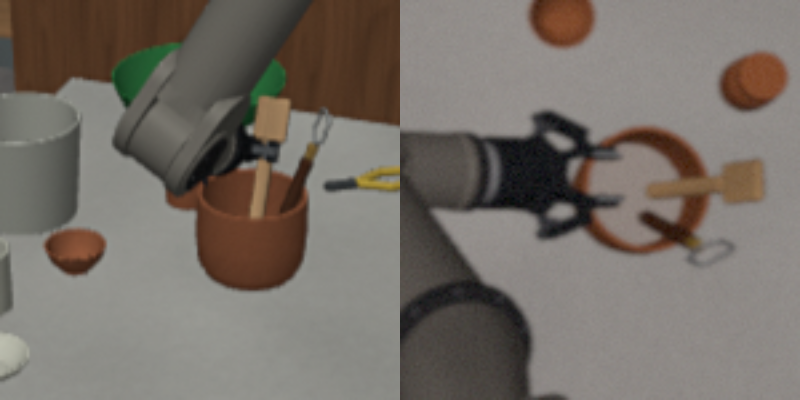

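Both tools stand in the pot. In the side crop the paddle head is at (270,118) and the loop head at (320,125). In the top crop the pot centre is about (643,190). Going for the brush.

Emit:
servo_tool(turn=[[0, 0, 0], [1, 0.8, 1], [2, 1.6, 2], [3.2, 2.4, 3], [4.3, 3.3, 4.1], [5.4, 4.2, 5.2], [6.6, 5, 6.2], [7.7, 5.9, 7.3]], slide=[[0, 0.6, 0.8], [0.1, 2, 1.5], [0.2, 3.6, 1.5], [0.4, 5.4, 1.5], [0.5, 7.2, 1.5], [0.6, 9, 1.5], [0.7, 10.8, 1.5], [0.9, 12.6, 1.5]], hand=[0.6, 0.6, 0.6, 0.6, 0.6, 0.6, 0.6, 0.6])

```text
clock: 22.5
tcp_pos: [0.5084, 0.0848, 0.2483]
orientation: [1.047, 2.731, -0.436]
contact_force: [0.4, -0.6, -0.8]
grip_width: 0.0516
gripper_force: 0.0
```

```bash
python3 log.py
python3 - <<'E'
from plan import *
x,M=grasp([.4275,.4041],-.3035,.106,alpha=12,sg=1,z=.008);go(x+[0,0,.07],M)
E
```

```text
22.5 [ 0.2222  0.3541 -0.8792  1.8722  0.6131  1.2714 -0.0635] [0.5084 0.0848 0.2483] [ 1.0471  2.7311 -0.4363] [ 0.429  -0.5562 -0.8484] 0.05163237063107067
slide [ 0.67  9.59 -5.68] turn [4.88 3.68 4.54] clock 22.5
ik (np.float64(3.236741119740327e-06), array([-0.06,  0.9 , -0.95,  1.58,  0.57,  1.14,  0.15]))
```

Emit:
servo_tool(turn=[[1, 0.7, 0.9], [2, 1.4, 1.8], [3, 2.2, 2.7], [4, 3, 3.6], [4.9, 3.7, 4.5], [4.9, 3.7, 4.5], [4.9, 3.7, 4.5], [4.9, 3.7, 4.5]], slide=[[0.1, 1.6, 0], [0.2, 3.2, -1], [0.4, 4.8, -2], [0.5, 6.4, -3], [0.6, 8, -4], [0.7, 9.6, -5], [0.7, 9.6, -5.7], [0.7, 9.6, -5.7]], hand=[0.6, 0.6, 0.6, 0.6, 0.6, 0.6, 0.6, 0.6])

```text
clock: 23.5
tcp_pos: [0.5288, 0.3698, 0.0745]
orientation: [-0.453, -2.896, -0.038]
contact_force: [0.0, -0.1, 0.1]
grip_width: 0.051
gripper_force: 0.0
```

```bash
python3 log.py
python3 - <<'E'
from plan import *
import cv2
x,M=grasp([.4275,.4041],-.3035,.106,alpha=12,sg=1,z=.008);go(x,M)
p,d=r.grab_frame("wrist");cv2.imwrite("pics/w3.png",p[:,:,::-1])
E
```

```text
23.5 [-0.0268  0.8818 -0.9484  1.587   0.5514  1.1266  0.1822] [0.5288 0.3698 0.0745] [-0.4529 -2.8964 -0.0384] [ 0.0216 -0.0732  0.0615] 0.051033081642147406
slide [-0.    0.09 -2.22] turn [ 0.07 -0.04  0.07] clock 23.5
ik (np.float64(7.560311754013778e-07), array([-0.1 ,  0.97, -0.88,  1.59,  0.62,  1.04,  0.15]))
```

View pics/w3.png

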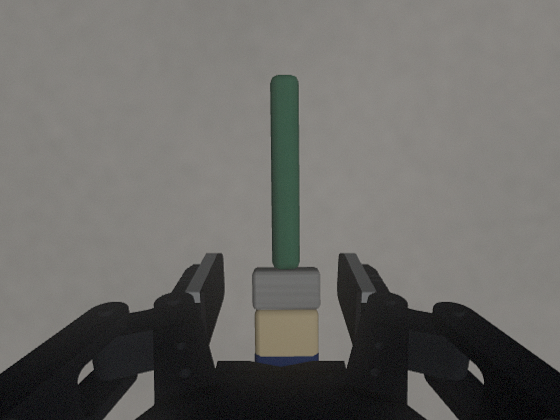

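The brush handle is at columns 271-299, centred between the fingers. The ferrule starts at row 267, clear of the pads.

Emit:
servo_tool(turn=[[0, 0, 0], [0, 0, 0], [0, 0, 0], [0, 0, 0], [0, 0, 0], [0, 0, 0], [0, 0, 0], [0, 0, 0]], slide=[[0, 0.1, -0.8], [0, 0.1, -1.6], [0, 0.1, -2.1], [0, 0.1, -2.2], [0, 0.1, -2.2], [0, 0.1, -2.2], [0, 0.1, -2.2], [0, 0.1, -2.2]], hand=[0.6, 0.6, 0.6, 0.6, 0.6, 0, 0, 0], squeeze=60)

```text
clock: 24.55
tcp_pos: [0.5301, 0.375, 0.0121]
orientation: [-0.453, -2.9, -0.046]
contact_force: [0.1, -1.7, 5.6]
grip_width: 0.0152
gripper_force: 58.8
```

Emit:
servo_tool(turn=[[0, 0, 0], [0, 0, 0], [0, 0, 0], [0, 0, 0], [0, 0, -1], [0, 0, -2], [0, 0, -3], [0, 0, -4]], slide=[[0, 0, 0], [0, 0, 0.5], [0, 0, 2], [0, 0, 4], [0, -1, 6], [0, -2.5, 8], [0, -4, 9], [-0.1, -5.5, 9.5]], hand=[0, 0, 0, 0, 0, 0, 0, 0])

```text
clock: 25.55
tcp_pos: [0.5269, 0.2091, 0.299]
orientation: [-0.955, -2.785, -0.1]
contact_force: [0.8, -1.0, -0.2]
grip_width: 0.0154
gripper_force: 58.8
```

```bash
python3 log.py
python3 - <<'E'
from plan import *
ph=D(-119);b=np.r_[.483,-.341,.18];x3,M3=place(b,ph,12,.106,12,off=0)
go(x3,M3)
E
```

```text
25.55 [ 0.3799  0.5154 -1.0792  1.6095  0.2565  1.3347  0.1901] [0.5269 0.2091 0.299 ] [-0.9551 -2.7849 -0.1   ] [ 0.7893 -0.9913 -0.1543] 0.015433971962341647
slide [ -1.82 -18.98  -0.51] turn [-16.42  -3.36 -13.49] clock 25.55
ik (np.float64(8.721293699494675e-06), array([ 0.35,  0.61, -0.4 ,  1.77,  1.16,  1.68, -1.01]))
```

Emit:
servo_tool(turn=[[-1.2, -0.2, -1], [-2.4, -0.5, -2], [-3.7, -0.7, -3], [-5, -1, -4.1], [-6.3, -1.3, -5.2], [-7.6, -1.6, -6.3], [-9, -1.8, -7.4], [-10.3, -2.1, -8.4]], slide=[[-0.1, -1.5, 0.3], [-0.3, -3.2, 0.6], [-0.4, -5, 0.8], [-0.6, -6.8, 0.8], [-0.8, -8.6, 0.8], [-1, -10.4, 0.8], [-1.1, -12, 0.8], [-1.3, -13.5, 0.8]], hand=[0, 0, 0, 0, 0, 0, 0, 0])

```text
clock: 26.55
tcp_pos: [0.4874, -0.1963, 0.3209]
orientation: [1.822, 1.993, -0.893]
contact_force: [-0.6, 0.0, -0.3]
grip_width: 0.0154
gripper_force: 58.8
```

Emit:
servo_tool(turn=[[-1.2, -0.2, -1], [-2.4, -0.5, -2], [-3.7, -0.8, -3], [-5, -1, -4.1], [-6.1, -1.3, -5.1], [-6.1, -1.3, -5.1], [-6.1, -1.3, -5.1]], slide=[[-0.1, -1, 0], [-0.2, -2, 0], [-0.3, -3.2, 0], [-0.4, -4.4, 0], [-0.5, -5.5, 0], [-0.5, -5.5, 0], [-0.5, -5.5, 0]], hand=[0, 0, 0, 0, 0, 0, 0])

```text
clock: 27.42
tcp_pos: [0.473, -0.3594, 0.3202]
orientation: [1.949, 1.147, -1.259]
contact_force: [0.1, 0.3, -0.9]
grip_width: 0.0156
gripper_force: 58.9
```

```bash
python3 log.py
python3 - <<'E'
from plan import *
import cv2
ph=D(-119);b=np.r_[.483,-.341,.055];x3,M3=place(b,ph,12,.106,12,off=-.004)
go(x3,M3)
p1,d=r.grab_frame("side");p2,d=r.grab_frame("top");np.savez("pics/t5.npz",p=p2,d=d)
im=np.hstack([cv2.resize(p1[80:230,240:390],(400,400)),cv2.resize(p2[160:310,290:440],(400,400))]);cv2.imwrite("pics/v5.png",im[:,:,::-1])
bb=b+r.get_obs()["tcp_pos"]-x3;print(bb,(proj(bb)-[240,80])*8/3)
E
```

```text
27.425 [ 0.3799  0.5452 -0.4348  1.744   1.0866  1.7747 -0.8887] [ 0.473  -0.3594  0.3202] [ 1.9486  1.1468 -1.2588] [ 0.0956  0.2924 -0.8873] 0.01564190872127325
slide [ 0.04  0.08 -5.33] turn [-0.08  0.01  0.03] clock 27.43
ik (np.float64(2.38339493677605e-06), array([ 0.33,  0.8 , -0.39,  1.79,  1.21,  1.62, -1.2 ]))
[ 0.48 -0.34  0.22] [254.22 120.73]
```

View pics/v5.png

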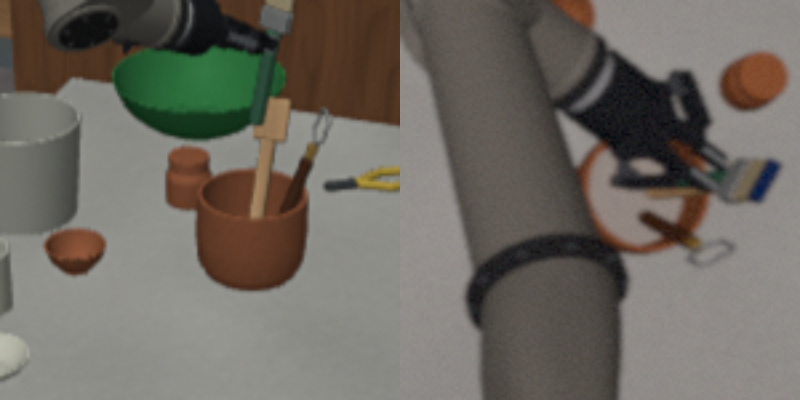

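The brush's butt is at crop (258,122) against a predicted (254,121). It is over the pot and clear of the other two heads. Lowering it.

Emit:
servo_tool(turn=[[0, 0, 0], [0, 0, 0], [0, 0, 0], [0, 0, 0], [0, 0, 0], [0, 0, 0], [0, 0, 0], [0, 0, 0]], slide=[[0, 0.1, -0.8], [0, 0.1, -1.7], [0, 0.1, -2.6], [0, 0.1, -3.5], [0, 0.1, -4.4], [0, 0.1, -5], [0, 0.1, -5.3], [0, 0.1, -5.4]], hand=[0, 0, 0, 0, 0, 0, 0, 0])

```text
clock: 28.52
tcp_pos: [0.4729, -0.3573, 0.1582]
orientation: [1.948, 1.144, -1.26]
contact_force: [0.5, 0.1, -0.6]
grip_width: 0.0151
gripper_force: 58.9
```

Emit:
servo_tool(turn=[[0, 0, 0], [0, 0, 0], [0, 0, 0]], slide=[[0, 0, -0.05], [0, 0, -0.1], [0, 0, -0.1]], hand=[0, 0, 0])

```text
clock: 28.9
tcp_pos: [0.4728, -0.3574, 0.1554]
orientation: [1.948, 1.144, -1.26]
contact_force: [0.8, 0.2, -0.5]
grip_width: 0.0151
gripper_force: 58.9
```

Emit:
servo_tool(turn=[[0, 0, 0], [0, 0, 0], [0, 0, 0]], slide=[[0, 0, -0.05], [0, 0, -0.1], [0, 0, -0.1]], hand=[0, 0, 0])

```text
clock: 29.28
tcp_pos: [0.4727, -0.3574, 0.152]
orientation: [1.948, 1.144, -1.261]
contact_force: [0.1, -0.5, 0.1]
grip_width: 0.0151
gripper_force: 58.9
```

Emit:
servo_tool(turn=[[0, 0, 0], [0, 0, 0], [0, 0, 0], [0, 0, 0]], slide=[[0, 0, -0.05], [0, 0, -0.1], [0, 0, -0.2], [0, 0, -0.2]], hand=[0, 0, 0, 0])

```text
clock: 29.78
tcp_pos: [0.4726, -0.3574, 0.1458]
orientation: [1.948, 1.145, -1.261]
contact_force: [-0.3, 0.3, -0.5]
grip_width: 0.0152
gripper_force: 58.9
```

Emit:
servo_tool(turn=[[0, 0, 0], [0, 0, 0], [0, 0, 0]], slide=[[0, 0, -0.04], [0, 0, -0.08], [0, 0, -0.08]], hand=[0, 0, 0])

```text
clock: 30.15
tcp_pos: [0.4727, -0.3574, 0.1436]
orientation: [1.948, 1.144, -1.261]
contact_force: [-1.4, 0.2, -1.1]
grip_width: 0.0153
gripper_force: 58.9
```

Emit:
servo_tool(turn=[[0, 0, 0], [0, 0, 0], [0, 0, 0]], slide=[[0, 0, -0.04], [0, 0, -0.08], [0, 0, -0.08]], hand=[0, 0, 0])

```text
clock: 30.52
tcp_pos: [0.4727, -0.3574, 0.1412]
orientation: [1.948, 1.144, -1.261]
contact_force: [-0.8, 0.1, -0.2]
grip_width: 0.0153
gripper_force: 58.9
```

Emit:
servo_tool(turn=[[0, 0, 0], [0, 0, 0], [0, 0, 0]], slide=[[0, 0, -0.04], [0, 0, -0.08], [0, 0, -0.08]], hand=[0, 0, 0])

```text
clock: 30.9
tcp_pos: [0.4726, -0.358, 0.1401]
orientation: [1.947, 1.141, -1.262]
contact_force: [-0.9, 0.5, 4.9]
grip_width: 0.0158
gripper_force: 59.1
```

Emit:
servo_tool(turn=[[0, 0, 0], [0, 0, 0], [0, 0, 0], [0, 0, 0], [0, 0, 0], [0, 0, 0], [0, 0, 0], [0, 0, 0]], slide=[[0, 0, 0.03], [0, 0, 0.03], [0, 0, 0.03], [0.15, 0.27, 0.14], [0.5, 0.9, 0.45], [0.9, 1.6, 0.8], [1.3, 2.4, 1.3], [1.7, 3.1, 1.8]], hand=[0.4, 0.4, 0.4, 0.4, 0.4, 0.4, 0.4, 0.4])

```text
clock: 31.9
tcp_pos: [0.5253, -0.2614, 0.1939]
orientation: [1.948, 1.147, -1.258]
contact_force: [-0.6, -0.5, 0.7]
grip_width: 0.0342
gripper_force: 0.0
```

Emit:
servo_tool(turn=[[0, 0, 0], [0, 0, 0], [0, 0, 0], [0, 0, 0], [0, 0, 0], [0, 0, 0]], slide=[[0.3, 0.8, 0.8], [0.3, 2, 1.6], [0.3, 4, 2], [0.3, 5.5, 2], [0.3, 6, 2], [0.3, 6, 2]], hand=[0.4, 0.4, 0.4, 0.4, 0.4, 0.4])

```text
clock: 32.65
tcp_pos: [0.5335, -0.0807, 0.2533]
orientation: [1.945, 1.15, -1.256]
contact_force: [0.3, -0.8, -0.6]
grip_width: 0.0343
gripper_force: 0.0
```

```bash
python3 log.py
python3 - <<'E'
from plan import *
import cv2
p1,d=r.grab_frame("side");p2,d=r.grab_frame("top")
im=np.hstack([cv2.resize(p1[60:240,200:380],(400,400)),cv2.resize(p2[110:310,270:470],(400,400))]);cv2.imwrite("pics/v6.png",im[:,:,::-1])
c=r.get_calibration("top");f=210/np.tan(np.radians(c["fovy"]/2));v,u=np.mgrid[190:270,340:420]
D_=d[190:270,340:420];X=(np.stack([(u-c["cx"])/f*D_,(v-c["cy"])/f*D_,D_],-1)-c["t"])@c["R"]
m=(X[...,2]>.105)&(X[...,2]<.122)&(np.abs(np.hypot(X[...,0]-.483,X[...,1]+.341)-.07)<.012);P=X[m][:,:2]
s=np.linalg.lstsq(np.c_[2*P,np.ones(len(P))],(P**2).sum(1),rcond=None)[0];print("pot",s[:2])
E
```

```text
32.65 [-0.1672  0.7096 -0.2688  1.5925  0.7503  1.9074 -1.1361] [ 0.5335 -0.0807  0.2533] [ 1.9455  1.1498 -1.2563] [ 0.3322 -0.8166 -0.6137] 0.03430122127861312
pot [ 0.48 -0.34]
```

View pics/v6.png

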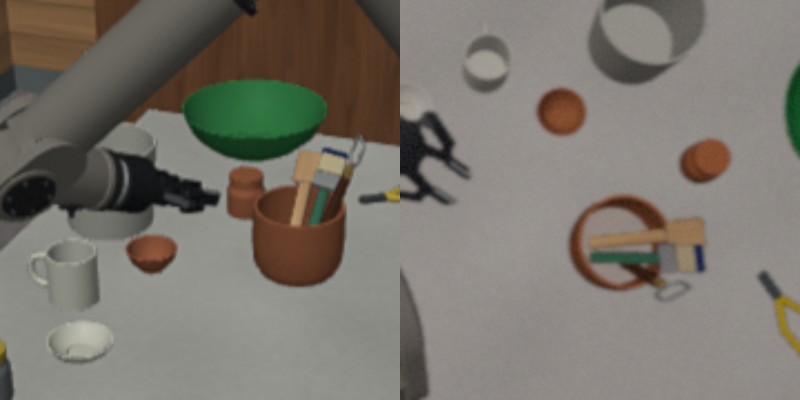

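All three tools stand in the pot with their heads up, at side crop (308,165), (333,160) and (360,150). The pot hasn't moved and the bystanders look undisturbed. I'll check that everything is still, then hand in.

Emit:
servo_tool(turn=[[0, 0, 0], [0, 0, 0], [0, 0, 0], [0, 0, 0]], slide=[[0, 0, 0], [0, 0, 0], [0, 0, 0], [0, 0, 0]], hand=[0.4, 0.4, 0.4, 0.4])

```text
clock: 33.25
tcp_pos: [0.5327, -0.0847, 0.2529]
orientation: [1.949, 1.144, -1.261]
contact_force: [0.4, -0.2, 0.3]
grip_width: 0.0344
gripper_force: 0.0
```

Run:
```python
from bench import r
import cv2,numpy as np
p,_=r.grab_frame("side");a=cv2.resize(p[60:240,200:380],(400,400))[:,:,::-1].astype(float)
b=cv2.imread("pics/v6.png")[:,:400].astype(float);d=cv2.blur(np.abs(a-b).max(2),(9,9))[120:300,240:400].max();print(d)
if d<25: print(r.hand_in())
```

```text
1.5185185185185184
the job is handed in; nothing more can be done
None
```

The loop tool, paddle and brush, placed in that order, stand handles down in the pot; each was let go only after I felt its handle touch bottom, the pot stayed put, and I handed the job in at about 33 s (no verdict was returned).

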